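# Stand up an angle bracket as the photo backdrop for a reagent bottle

### The arm

A 6-joint arm with a two-finger parallel gripper is mounted at the origin on a cart in front of the work surface, level with it; the furniture and walls round the work are solid. World frame = base frame: x ahead of the robot, y to its left, z up, the work surface at z = 0. Lengths are in m, angles in rad, forces in N, time in s.
With the tool pointing down it reaches from about 0.35 to 0.95 m from the base axis. Payload 17.4 kg.
Tool frame: the origin (TCP) lies midway between the tips of the shut fingers; the grasp point (between the pads) lies 19 mm behind it (ctrl.grasp_offset is the distance from the TCP to the grasp point, in m); x points along the fingers, z is the direction in which the jaws open and shut, and the axes are right-handed (so a half turn about x gives the same grasp; the last joint's range is limited). The gripper opens to 93 mm and grips with 3 to 60 N. Pads are 15 mm wide; open, the fingers measure 128 mm over their backs; the gripper's body (75 mm by 188 mm) begins 65 mm behind the grasp point.
Start: joints at [-1.187, 0.116, 1.442, -0, 1.584, -0.038], TCP at [0.276, -0.616, 0.191] pointing down, gripper open.
Joint ranges: [-2.83, 2.83], [-0.83, 2.19], [0.07, 2.5], [-1.14, 4.28], [0.01, 3], [-2.97, 2.97]. Speed limits (rad/s): [1.89, 1.89, 2.22, 3.14, 3.14, 3.14].

### API

Orientations are given as a 3x3 rotation matrix whose columns are the frame's x, y, z axes.
In Python, from plant import ctrl gives the robot as it stands. The module is installed in compiled form; this text tells all that it offers.
- The arm moves only by the shell command python3 -m jog 'ROWS'. ROWS is text: rows parted by semicolons, each of 7 numbers parted by spaces: the turn, a rotation vector about the tool's x, y, z in rad, then the shift along the tool's x, y, z in cm, then the closure, from 0 (fully open) to 1 (shut). In form: rx ry rz tx ty tz claw; .... A call has 1 to 12 rows; each row shifts and turns the commanded pose from where the row before left it, along the tool's axes as they then stand; what a row does not reach is not made up. A row lasts 1/8 s, in which the tool goes at most 62.5 mm and 10.7 degrees, less where a joint would pass 70% of its speed; a pose out of reach is approached as far as the arm can. A call is refused whole if a number of a shift passes 6.25 or a number of a turn 0.188, either way. A call with a gripper value outside its range is refused whole. The fingers move at their own pace and stop on an object; the grip force is fixed at half the most. Time passes only in rows, so rows that do not move let the fingers close. It gives the time, the measured TCP pose, the force and the opening at its end, in the units of the state.
- ctrl.state(): the state, without advancing time (a new reading comes with each control period).
- ctrl.grab_frame(name): name is "side" or "top" or "wrist"; returns (picture, depth): 480x640x3 uint8, red, green, blue; 480x640 float32, m along the optical axis (not along the pixel's ray), 0 where there is no reading.
- ctrl.camera_model(name): a dict with "fx", "fy", "cx", "cy" (pixels), "R" (3x3) and "t" (3): a world point X has camera coordinates R X + t. Camera axes: x right, y down, z forward; pixel columns grow to the right and rows downward; lengths in m; the calibration is good to about 2 mm. A picture is of the moment at which its call begins: read the wrist's pose just before it. camera_model takes no time and is no camera call; for the wrist camera it gives the pose at the moment of the call.
- ctrl.finish_job(): hands the job in, once; it reports no verdict.
Trained networks look in the newest picture that a camera, given by its name, has taken for a name from the list of things; names that differ only in an ending like _2 or _b are one class to them, and where a whole thing is asked for, a point or a joint stands for the part that bears it (a point fixed in the world has none). Each returns a list of dicts, best first, with "conf" (0 to 1); they miss things now and then, are a little off and sometimes report something else, mostly with a low value. They report only what shows in the picture. A call takes as long as a camera call. They do not tell look-alikes from the thing itself.
- ctrl.recognise(camera, query): "centre" ([column, row] in pixels, amid what is visible of it).
- ctrl.regions_of(camera, query): "pixels" (480x640 bool, what is visible of it) and "centre" ([column, row] in pixels, amid what is visible of it).
- ctrl.pinpoint(camera, query): "centre" ([column, row] in pixels: a listed point, or the origin of a listed thing).
The state is a dict: "time_s": time; "qpos": joint angles; "dq": joint speeds; "tau": joint torques, N m; "tool_pos": TCP position; "ee_rot": TCP orientation; "force": force on the tool from outside, world axes, zero at the start; "moment": the same for the moment, N m; "grip_width": finger opening in m.
Only numpy, scipy, OpenCV 4.12 (cv2) and the standard library are available. Lean on these libraries where they do the work, as an engineer would, in place of code of your own. Each camera call takes 0.05 s, during which the arm holds its last target. There are 200 camera calls.

### The job

The aluminium angle bracket lies on its long leg and is wanted as a backdrop for photographing the brown bottle: clear whichever small bottle stands where its short leg will come down, then tip the bracket over its corner, gently and without picking it up or dragging the corner away, until it rests on the short leg with the long leg upright. Then stand the brown bottle upright on the bench in front of the middle of the long leg's plain outer face, two or three centimetres off it. The white bottle must finish upright on the bench a good hand's width away from both; keep both bottles from falling, and leave the cup, the tape roll and the tall bottle where they are.

Things in the scene. Friction and masses are not known exactly. Their poses are not given: they have to be found in the camera images.
- bracket: L-shaped bracket, bare aluminium, 0.19-0.32 kg. Origin: middle of the outer corner edge. x along the long leg (0 to 95 mm), z along the short leg (0 to 68), y along the edge (-32 to 32); legs 8 mm thick (z 0-8, x 0-8). Starts on the long leg: z up, x level, to the robot's right (-y) within 40 deg. Tipped: x up, short leg down on the left side, plain outer face (z = 0) to where x pointed.
- corner (a point): the bracket's origin as a point: middle of the outer corner edge, the line on the bench it is tipped about. The bracket balances about 26 mm along x and 19 mm along z from it, so held loosely it falls over by itself after some 55 of the 90 degrees. Tipped, the short leg covers the bench as far as 68 mm beyond this line
- web_mid (a point): a point at x = 31, z = 31 mm of the bracket's frame, in its stiffening web: a plate 10 mm thick (y -5 to 5) in the middle of the width that fills the inner corner up to a free edge from x = 62, z = 12 to x = 12, z = 62. The edge is 8 mm from this point. Beside the web 27 mm of width are free on either side, above the legs
- brown_bottle: small brown bottle, black cap, 34 mm across, 66 mm high (body to 61, then a 22 mm cap), 0.06 kg. Origin: centre of its underside, z up. The wider and taller of the two small bottles. Either of the two stands where the short leg will come down, some 40 to 55 mm beyond the corner; the other stands off the long leg's free end, 0.15 to 0.19 m from the corner
- white_bottle: small white bottle with a white cap, 25 mm diameter, 56 mm high (gripped at the 22 mm wide body, up to 41 mm; cap 13 mm wide), 0.03 kg. Origin: centre of its underside, z up; best gripped with the fingers closing along its own x or y axis
- green_cup: bystander: small open cup, 47 mm diameter, 38 mm high, loose; origin: centre of its underside
- tape_roll: bystander: roll of tape lying flat, 96 mm diameter, 25 mm high, loose; origin: centre of its underside
- tall_bottle: bystander: tall amber bottle with a dark cap, 56 mm diameter, 115 mm high, loose; origin: centre of its underside. Besides the things listed here the bench is bare for x from 0.35 to 0.66 and y from -0.31 to 0.33 m; farther out stand fixed things, up to 0.3 m high behind x = 0.74
Mind the look-alikes: they are no part of the job. What is shaped like the bracket but blue is not meant.

How it is judged:
By the outcome, as a careful person would: the job done as asked, in the order asked, and still so for the second after the job is handed in, with the robot touching nothing.
It also fails if it takes over 72 s, if anything falls off the work surface, if the arm or the gripper's body presses on something with over 40 N, if the wrist force passes 120 N, or if a joint passes its speed limit or range.

## Working session

There is one attempt and no reset: what is moved stays moved. The work goes in short steps, Python scripts to look and compute and a shell command to move; the robot and the scene stay as the last step left them, time stands still between calls to the robot, and variables do not carry over. Pictures are saved under pics/ and viewed, on a budget of 10 in all, crops included, one or two more only if the job needs it, and the job is handed in when it is done.

```bash
mkdir -p pics; cat > h.py <<'E'
import numpy as np, cv2
from plant import ctrl
def bp(cam,u,v,z=None,d=None):
    m=ctrl.camera_model(cam);R=np.array(m["R"]);t=np.array(m["t"])
    r=np.array([(u-m["cx"])/m["fx"],(v-m["cy"])/m["fy"],1.]);o=-R.T@t;w=R.T@r
    if d is not None: return o+w*d
    return o+w*(z-o[2])/w[2]
def cloud(cam,dep,mask):
    m=ctrl.camera_model(cam);v,u=np.nonzero(mask&(dep>0));d=dep[v,u]
    P=np.c_[(u-m["cx"])/m["fx"]*d,(v-m["cy"])/m["fy"]*d,d]
    return (P-np.array(m["t"]))@np.array(m["R"])
E
python3 - <<'E'
from h import *
np.set_printoptions(precision=4,suppress=True)
ims=[]
for c in("top","side"):
    im,d=ctrl.grab_frame(c);ims.append(im)
    cv2.imwrite(f"pics/{c}0.png",im[:,:,::-1])
    for q in("bracket","brown_bottle","white_bottle","green_cup","tape_roll","tall_bottle"):
        for r in ctrl.regions_of(c,q)[:3]:
            P=cloud(c,d,r["pixels"]); 
            print(c,q,round(r["conf"],2),np.array(r["centre"]).round(),len(P),np.median(P,0) if len(P) else "",P.min(0),P.max(0))
    for q in("corner","web_mid"):
        for r in ctrl.pinpoint(c,q)[:3]: 
            print(c,q,round(r["conf"],2),np.array(r["centre"]),bp(c,*r["centre"],z=0 if q=="corner" else .031))
print(ctrl.state())
E
```

```text
top bracket 0.92 [313. 355.] 1889 [ 0.3405 -0.0395  0.0083] [ 0.291  -0.0734 -0.003 ] [ 0.3894 -0.0067  0.071 ]
top bracket 0.9 [411. 198.] 1723 [ 0.6263 -0.2229  0.0083] [ 0.5731 -0.2816 -0.0032] [ 0.6847 -0.1724  0.0714]
top bracket 0.87 [378. 297.] 2008 [ 0.4415 -0.1615  0.0085] [ 0.405  -0.2062 -0.0031] [ 0.4777 -0.1075  0.0712]
top brown_bottle 0.66 [343. 227.] 328 [ 0.5701 -0.0976  0.0564] [ 0.5566 -0.122  -0.0023] [ 0.5976 -0.0819  0.0682]
top white_bottle 0.5 [256. 297.] 161 [0.4409 0.0586 0.0484] [0.4305 0.0492 0.0114] [0.4516 0.0719 0.0588]
top green_cup 0.66 [242. 241.] 482 [0.5401 0.0913 0.0039] [ 0.5139  0.0662 -0.003 ] [0.5593 0.1089 0.0412]
top green_cup 0.42 [292. 272.] 1790 [ 0.4919 -0.0073  0.0083] [ 0.4414 -0.0631 -0.0019] [0.5426 0.0449 0.0726]
top tape_roll 0.64 [188. 352.] 1177 [0.3589 0.1521 0.0235] [ 0.3123  0.1039 -0.004 ] [0.4066 0.2045 0.0288]
top tape_roll 0.49 [258. 296.] 199 [0.4409 0.0586 0.0472] [ 0.4285  0.0492 -0.0027] [0.4543 0.0775 0.0588]
top tape_roll 0.49 [241. 241.] 508 [0.5414 0.0924 0.0044] [ 0.5155  0.0662 -0.003 ] [0.5627 0.1162 0.0412]
top
[... 1604 characters left out ...]
    ]
side web_mid 0.8 [364.  279.4] [0.4869 0.0006 0.031 ]
side web_mid 0.79 [449.6 287.5] [ 0.3537 -0.0459  0.031 ]
side web_mid 0.75 [422.6 228.1] [ 0.4514 -0.1881  0.031 ]
{'time_s': 0.9, 'qpos': array([-1.1868,  0.116 ,  1.4416,  0.    ,  1.584 , -0.0378]), 'dq': array([-0.0008,  0.0005,  0.0004, -0.0002,  0.0004, -0.0003]), 'tau': array([ -0.0005, -72.1013, -62.2762,   0.0779,   0.0183,   0.    ]), 'tool_pos': array([ 0.2764, -0.6158,  0.1914]), 'ee_rot': array([[ 0.    ,  0.9124,  0.4094],
       [ 0.    ,  0.4094, -0.9124],
       [-1.    ,  0.    , -0.    ]]), 'force': array([-0.2554,  0.5663, -0.7229]), 'moment': array([-0.0043, -0.0084, -0.0283]), 'grip_width': 0.0932554061797655}
```

View pics/top0.png

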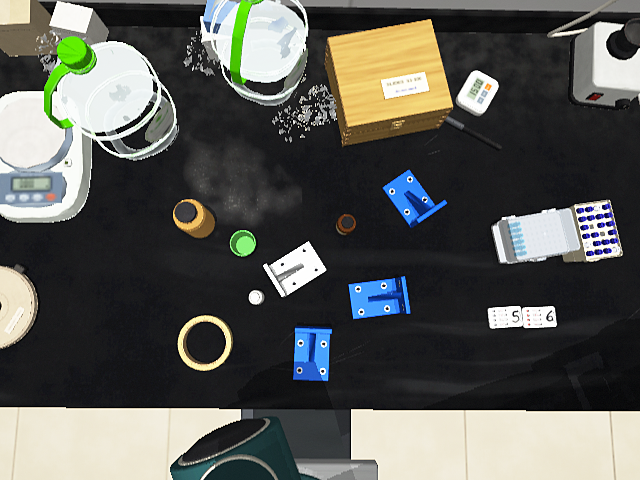

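View pics/side0.png

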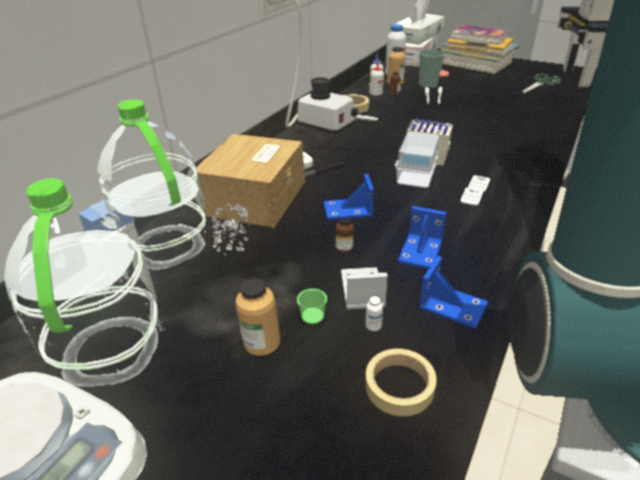

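The silver bracket is at about (296,269) in the top picture. The white bottle (256,297) stands in the short leg's landing zone, and the brown one (346,224) is off the free end. The three blue brackets are look-alikes. Next I fit the bracket precisely.

```bash
cat > fit.py <<'E'
from h import *
def fit(cams=("top","side")):
    C=[]
    for c in cams:
        im,d=ctrl.grab_frame(c);P=cloud(c,d,np.ones(d.shape,bool));C.append((c,P))
    return C
E
python3 - <<'E'
from fit import *
np.set_printoptions(precision=4,suppress=True)
for c,P in fit():
    roi=P[(P[:,0]>.43)&(P[:,0]<.56)&(P[:,1]>-.075)&(P[:,1]<.06)&(P[:,2]>.0)]
    roi=roi[~(np.hypot(roi[:,0]-.441,roi[:,1]-.06)<.018)&~(np.hypot(roi[:,0]-.538,roi[:,1]-.088)<.035)]
    leg=roi[(roi[:,2]>.004)&(roi[:,2]<.012)]; top=roi[roi[:,2]>.062]
    for n,Q in(("roi",roi[roi[:,2]>.005]),("leg",leg),("top",top)):
        (cx,cy),(w,h),a=cv2.minAreaRect((Q[:,:2]*1000).astype(np.float32)); print(c,n,len(Q),round(cx,1),round(cy,1),round(w,1),round(h,1),round(a,1),Q[:,2].mean())
        print(cv2.boxPoints(((cx,cy),(w,h),a)).round(1).tolist())
    for n,x,y,h in(("white",.441,.062,.054),("brown",.571,-.094,.063)):
        Q=P[(np.hypot(P[:,0]-x,P[:,1]-y)<.03)&(P[:,2]>h-.004)&(P[:,2]<h+.008)]
        print(c,n,len(Q),Q.mean(0),(Q.max(0)+Q.min(0))/2,Q.max(0)-Q.min(0))
E
```

```text
top roi 1743 487.6 -1.0 65.2 113.9 32.6 0.017716500377369843
[[429.3999938964844, 29.399999618530273], [490.79998779296875, -66.5999984741211], [545.7999877929688, -31.399999618530273], [484.3999938964844, 64.5999984741211]]
top leg 1413 493.4 -2.6 124.8 113.4 85.2 0.007766655675137334
[[431.70001220703125, -60.0], [544.7000122070312, -69.5], [555.2000122070312, 54.79999923706055], [442.20001220703125, 64.30000305175781]]
top top 185 471.1 25.8 62.9 12.7 32.6 0.06720745004905647
[[441.20001220703125, 14.199999809265137], [448.0, 3.5], [501.0, 37.400001525878906], [494.1000061035156, 48.099998474121094]]
top white 66 [0.4398 0.0615 0.0555] [0.4392 0.0616 0.0545] [0.0139 0.0158 0.0088]
top brown 118 [ 0.5729 -0.0991  0.0648] [ 0.5734 -0.0993  0.0644] [0.0207 0.0213 0.0106]
side roi 1444 493.2 -8.0 64.1 98.2 32.4 0.03591764481014054
[[439.79998779296875, 16.299999237060547], [492.5, -66.5999984741211], [546.5999755859375, -32.29999923706055], [493.8999938964844, 50.599998474121094]]
side leg 361 493.6 -8.4 64.2 97.1 32.3 0.008167173103030103
[[440.5, 15.399999618530273], [492.3999938964844, -66.5999984741211], [546.5999755859375, -32.20000076293945], [494.70001220703125, 49.79999923706055]]
side top 240 470.1 28.2 63.9 10.6 34.0 0.06654504484803031
[[440.70001220703125, 14.800000190734863], [446.6000061035156, 5.900000095367432], [499.6000061035156, 41.599998474121094], [493.70001220703125, 50.400001525878906]]
side white 78 [0.4399 0.0636 0.0547] [0.4406 0.0624 0.0542] [0.0149 0.015  0.0083]
side brown 87 [ 0.5721 -0.0968  0.0644] [ 0.5727 -0.0975  0.0636] [0.0205 0.0203 0.009 ]
```

```bash
cat >> h.py <<'E'
from scipy.spatial.transform import Rotation as Ro
np.set_printoptions(precision=4,suppress=True)
U=np.array([.537,-.843,0]);Y=np.array([.843,.537,0]);Z=np.array([0,0,1.]);C=np.array([.468,.0305,0])
def go(p,X=None,zax=None,say=""):
    s=ctrl.state();R=np.array(s["ee_rot"])
    rv=np.zeros(3)
    if X is not None:
        X=np.array(X,float)/np.linalg.norm(X);best=None
        for sg in(1,-1):
            T=np.c_[X,np.cross(sg*zax,X),sg*zax]; r=Ro.from_matrix(R.T@T).as_rotvec()
            if best is None or np.linalg.norm(r)<np.linalg.norm(best[0]): best=(r,T)
        rv,T=best
    else: T=R
    d=np.array(p)-s["tool_pos"]
    print(say,"rotvec",rv,"shift cm: before turn",R.T@d*100,"after turn",T.T@d*100)
E
python3 -m jog '0 0 0 0 3.4 -4.4 0;0 0 0 0 3.56 -4.59 0;0 0 0 0 3.56 -4.59 0;0 0 0 0 3.56 -4.59 0;0 0 0 0 3.56 -4.59 0;0 0 0 0 3.56 -4.59 0;0 0 0 0 3.56 -4.59 0;0 0 0 0 3.56 -4.59 0;0 0 0 0 3.56 -4.59 0;0 0 0 0 3.56 -4.59 0;0 0 0 0 3.56 -4.59 0'
python3 -m jog '-.188 0 0 0 0 0 0;-.188 0 0 0 0 0 0;-.188 0 0 0 0 0 0;-.188 0 0 0 0 0 0;-.188 0 0 0 0 0 0;-.188 0 0 0 0 0 0;-.188 0 0 0 0 0 0;-.188 0 0 0 0 0 0;-.188 0 0 0 0 0 0;0 0 0 0 0 0 0'
python3 - <<'E'
from h import *
print(ctrl.state()["qpos"])
go([.440,.0625,.12],[0,0,-1],Y)
im,d=ctrl.grab_frame("wrist");cv2.imwrite("pics/w1.png",im[:,:,::-1])
E
```

```text
time_s: 2.38
tool_pos: [0.4263, 0.0047, 0.1918]
ee_rot: [[0.001, 0.912, 0.409], [-0.0, 0.409, -0.912], [-1.0, 0.001, 0.001]]
force: [0.8, -0.1, 0.4]
grip_width: 0.0931
time_s: 3.62
tool_pos: [0.4262, 0.0027, 0.1915]
ee_rot: [[0.0, -0.512, 0.859], [-0.0, 0.859, 0.512], [-1.0, -0.0, 0.0]]
force: [0.5, 0.1, 0.6]
grip_width: 0.0928
[-0.0534 -0.4489  1.9382 -0.      1.652  -0.5909]
 rotvec [-0.0297  0.0002  0.0001] shift cm: before turn [7.1551 4.4286 4.2416] after turn [7.1549 4.2974 4.3706]
```

View pics/w1.png

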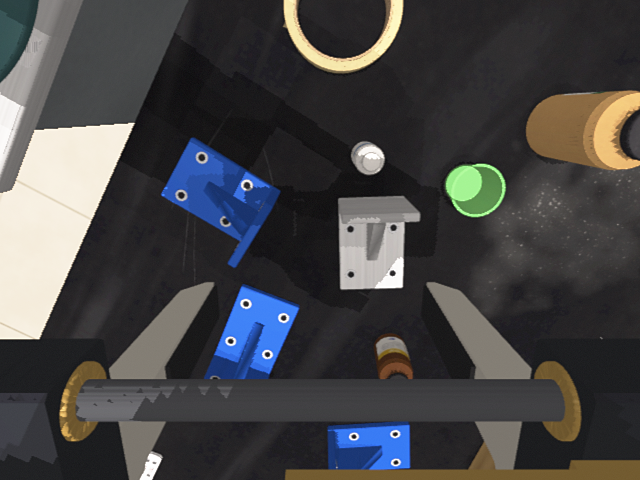

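The wrist view shows the white bottle (367,158) as round, beside the short leg (380,210), with the cup at (475,190).

```bash
python3 -m jog '-.03 0 0 0 2.15 2.19 .4;0 0 0 2 2.15 2.19 .4;0 0 0 4 0 0 .4;0 0 0 3 0 0 .4;0 0 0 0 0 0 .4'
python3 - <<'E'
from h import *
im,d=ctrl.grab_frame("wrist");cv2.imwrite("pics/w2.png",im[:,:,::-1])
for r in ctrl.regions_of("wrist","white_bottle")[:2]:
    P=cloud("wrist",d,r["pixels"]);Q=P[P[:,2]>.05];print(r["conf"],len(P),Q.mean(0),Q.min(0),Q.max(0),P[P[:,2]>.02].mean(0))
go([.440,.0625,.008],[0,0,-1],Y)
E
```

```text
time_s: 4.3
tool_pos: [0.4398, 0.0623, 0.0998]
ee_rot: [[-0.003, -0.535, 0.845], [-0.0, 0.845, 0.535], [-1.0, 0.002, -0.003]]
force: [-0.3, -0.7, 0.6]
grip_width: 0.0558
0.57 1513 [0.4391 0.0612 0.0564] [0.4288 0.0487 0.05  ] [0.4511 0.0709 0.0621] [0.4377 0.0635 0.0497]
0.43 8619 [0.469  0.0269 0.0656] [0.4411 0.0022 0.05  ] [0.4976 0.046  0.0746] [0.4694 0.0263 0.0538]
 rotvec [-0.001   0.0007  0.0004] shift cm: before turn [ 9.4631  0.0851 -0.1009] after turn [ 9.4632  0.0817 -0.0942]
```

```bash
python3 -m jog '0 0 0 3 0 0 .4;0 0 0 3 0 0 .4;0 0 0 2 0 0 .4;0 0 0 1.2 0 0 .4;0 0 0 0 0 0 .4;0 0 0 0 0 0 1;0 0 0 0 0 0 1;0 0 0 0 0 0 1;0 0 0 0 0 0 1'
python3 -m jog '0 0 0 -1 0 0 1;0 0 0 -3 0 0 1;0 0 0 -4 0 0 1;0 0 0 -4 0 0 1;0 0 0 -2 0 0 1;0 0 0 0 0 0 1'
python3 - <<'E'
from h import *
go([.46,.26,.14]);go([.46,.26,.009])
E
```

```text
time_s: 5.52
tool_pos: [0.441, 0.0623, 0.0097]
ee_rot: [[0.0, -0.538, 0.843], [0.0, 0.843, 0.538], [-1.0, -0.0, 0.0]]
force: [-0.9, -0.2, 1.9]
grip_width: 0.0228
time_s: 6.28
tool_pos: [0.4413, 0.0624, 0.1503]
ee_rot: [[0.002, -0.538, 0.843], [0.0, 0.843, 0.538], [-1.0, -0.001, 0.002]]
force: [0.1, 1.0, -0.6]
grip_width: 0.0222
 rotvec [0. 0. 0.] shift cm: before turn [ 1.0351 15.6512 12.2125] after turn [ 1.0351 15.6512 12.2125]
 rotvec [0. 0. 0.] shift cm: before turn [14.1351 15.6622 12.1924] after turn [14.1351 15.6622 12.1924]
```

```bash
python3 -m jog '0 0 0 0 2 1.6 1;0 0 0 0 2.8 2.2 1;0 0 0 0 3 2.3 1;0 0 0 0 3 2.3 1;0 0 0 0 2.85 2.2 1;0 0 0 0 2 1.6 1;0 0 0 3 0 0 1;0 0 0 4 0 0 1;0 0 0 4 0 0 1;0 0 0 2 0 0 1;0 0 0 .5 0 0 1;0 0 0 0 0 0 1'
python3 - <<'E'
from h import *
go([.46,.26,.0103])
E
```

```text
time_s: 7.78
tool_pos: [0.4598, 0.26, 0.0151]
ee_rot: [[0.001, -0.538, 0.843], [0.0, 0.843, 0.538], [-1.0, -0.0, 0.001]]
force: [0.5, 0.7, 0.1]
grip_width: 0.0227
 rotvec [0. 0. 0.] shift cm: before turn [ 0.4786 -0.015   0.0149] after turn [ 0.4786 -0.015   0.0149]
```

```bash
python3 -m jog '0 0 0 .48 0 0 1;0 0 0 0 0 0 1;0 0 0 0 0 0 .4;0 0 0 0 0 0 .4;0 0 0 -1 0 0 .4;0 0 0 -3 0 0 .4;0 0 0 -5 0 0 .4;0 0 0 -6 0 0 .62;0 0 0 -3 0 0 .62;0 0 0 0 0 0 .62'
python3 - <<'E'
from h import *
X=-U-Z;X/=np.linalg.norm(X)
T=C+.02*U+.02*Z
go(T-.10*X);go(T-.10*X,X,Y,"pre")
im,d=ctrl.grab_frame("top")
P=cloud("top",d,np.ones(d.shape,bool));Q=P[(np.hypot(P[:,0]-.46,P[:,1]-.26)<.03)&(P[:,2]>.045)&(P[:,2]<.065)];print(len(Q),Q.mean(0),Q[:,2].max())
E
```

```text
time_s: 9.02
tool_pos: [0.4602, 0.2603, 0.193]
ee_rot: [[0.004, -0.538, 0.843], [0.002, 0.843, 0.538], [-1.0, -0.0, 0.005]]
force: [-0.3, -0.3, -1.4]
grip_width: 0.0359
 rotvec [0. 0. 0.] shift cm: before turn [ 10.1894 -28.8481 -11.7792] after turn [ 10.1894 -28.8481 -11.7792]
pre rotvec [0.0031 0.0039 0.7856] shift cm: before turn [ 10.1894 -28.8481 -11.7792] after turn [-13.1721 -27.6373 -11.6867]
125 [0.4586 0.2571 0.0519] 0.05933593587123145
```

```bash
python3 -m jog '0 0 0 0 -3.6 -1.47 .62;0 0 0 0 -3.6 -1.47 .62;0 0 0 0 -3.6 -1.47 .62;0 0 0 0 -3.6 -1.47 .62;0 0 0 0 -3.6 -1.47 .62;0 0 0 0 -3.6 -1.47 .62;0 0 0 0 -3.6 -1.47 .62;0 0 0 0 -3.6 -1.47 .62;0 0 .157 0 0 0 .62;0 0 .157 0 0 0 .62;0 0 .157 0 0 0 .62'
python3 -m jog '0 0 .157 0 0 0 .62;0 0 .157 0 0 0 .62;0 0 0 0 0 0 .62'
python3 - <<'E'
from h import *
X=-U-Z;X/=np.linalg.norm(X)
T=C+.02*U+.02*Z
go(T-.08*X,X,Y,"pre");print(ctrl.state()["qpos"])
im,d=ctrl.grab_frame("wrist");cv2.imwrite("pics/w3.png",im[:,:,::-1])
E
```

```text
time_s: 10.45
tool_pos: [0.5151, -0.0463, 0.1891]
ee_rot: [[-0.247, -0.478, 0.843], [0.387, 0.749, 0.538], [-0.888, 0.459, 0.0]]
force: [-0.2, 0.8, 0.2]
grip_width: 0.0353
time_s: 10.82
tool_pos: [0.515, -0.0468, 0.1862]
ee_rot: [[-0.384, -0.375, 0.844], [0.598, 0.595, 0.537], [-0.703, 0.711, -0.004]]
force: [-0.6, 1.1, -0.1]
grip_width: 0.0353
pre rotvec [-0.0031 -0.0024 -0.0058] shift cm: before turn [ 8.6976 -6.8148  0.2366] after turn [ 8.7375 -6.7617  0.1945]
[-0.4007  0.1843  1.5338  0.4742  2.0685 -0.877 ]
```

View pics/w3.png

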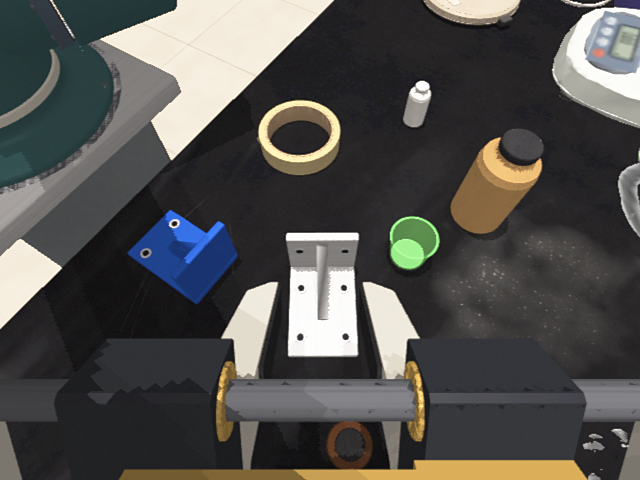

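The picture shows the web (322,280) centred between the fingers, and the white bottle (417,105) standing clear.

```bash
python3 -m jog '0 0 -.005 2 -2.2 .1 .62;0 0 0 3 -2.3 .1 .62;0 0 0 3.6 -2.3 0 .62;0 0 0 0 0 0 .62;0 0 0 0 0 0 .62'
python3 - <<'E'
from h import *
X=-U-Z;X/=np.linalg.norm(X)
T=C+.02*U+.02*Z
im,d=ctrl.grab_frame("wrist");P=cloud("wrist",d,np.ones(d.shape,bool))-C
B=np.c_[P@U,P@Y,P[:,2]]
w=B[(abs(B[:,1])<.02)&(B[:,2]>.02)&(B[:,0]>.015)&(B[:,0]+B[:,2]>.06)&(B[:,0]+B[:,2]<.085)]
print("web",len(w),w.min(0),w.max(0),np.median(w,0),"sum",np.percentile(w[:,0]+w[:,2],[50,95]))
t=B[(abs(B[:,1])<.04)&(B[:,2]>.062)&(B[:,2]<.075)&(abs(B[:,0])<.02)];print("top",len(t),t.min(0),t.max(0))
t=B[(abs(B[:,1])<.04)&(B[:,2]>.004)&(B[:,2]<.012)&(B[:,0]<.11)&(B[:,0]>.06)];print("leg",len(t),t.min(0),t.max(0))
go(T,X,Y,"grasp")
E
```

```text
time_s: 11.5
tool_pos: [0.5111, -0.0347, 0.0828]
ee_rot: [[-0.377, -0.385, 0.842], [0.591, 0.6, 0.539], [-0.713, 0.701, 0.001]]
force: [0.2, 0.3, -0.3]
grip_width: 0.035
web 1238 [ 0.015 -0.007  0.02 ] [0.058  0.0027 0.0628] [ 0.0351 -0.0021  0.0413] sum [0.0764 0.0779]
top 1745 [ 0.0001 -0.0343  0.062 ] [0.0163 0.0296 0.0716]
leg 4120 [ 0.06   -0.0292  0.004 ] [0.0991 0.0283 0.0119]
grasp rotvec [0.0025 0.0001 0.0083] shift cm: before turn [ 8.5858 -0.2376 -0.1416] after turn [ 8.5836 -0.3089 -0.1396]
```

```bash
sed -i 's/C=np.array(\[.468,.0305,0\])/C=np.array([.4673,.0289,0])/' h.py
python3 -m jog '0 0 .008 2 -.3 -.28 .62;0 0 0 3 0 0 .62;0 0 0 2 0 0 .62;0 0 0 1 0 0 .62;0 0 0 .5 0 0 .62;0 0 0 0 0 0 .62'
python3 - <<'E'
from h import *
X=-U-Z;X/=np.linalg.norm(X)
go(C+.02*U+.02*Z,X,Y,"grasp");s=ctrl.state();print(s["force"],s["moment"],s["grip_width"])
im,d=ctrl.grab_frame("wrist");cv2.imwrite("pics/w4.png",im[:,:,::-1])
im,d=ctrl.grab_frame("side");cv2.imwrite("pics/s4.png",cv2.resize(im[200:360,260:500,::-1],None,fx=3,fy=3))
E
```

```text
time_s: 12.3
tool_pos: [0.4771, 0.0126, 0.0187]
ee_rot: [[-0.381, -0.38, 0.843], [0.597, 0.594, 0.538], [-0.706, 0.709, 0.0]]
force: [-0.3, 0.2, 0.1]
grip_width: 0.0352
grasp rotvec [ 0.0012 -0.0007 -0.0025] shift cm: before turn [-0.1578  0.0213  0.0479] after turn [-0.1579  0.0209  0.048 ]
[-0.2939  0.1878  0.1252] [-0.2651 -0.2146  0.0338] 0.03517915799607793
```

View pics/w4.png

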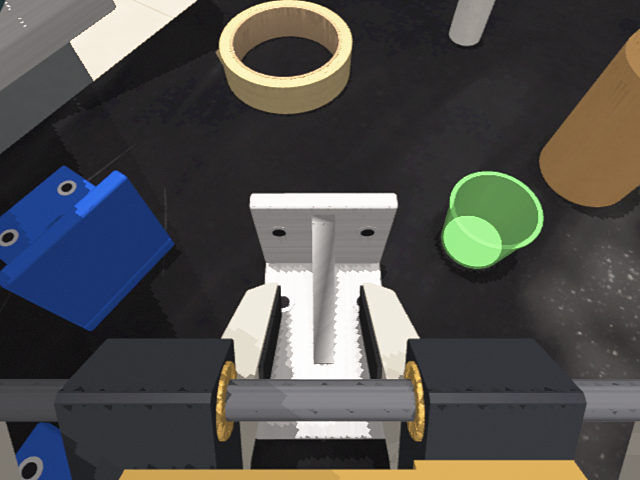

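```bash
python3 -m jog '0 0 0 -.1 0 0 1;0 0 0 0 0 0 1;0 0 0 0 0 0 1;0 0 0 0 0 0 1;0 0 0 0 0 0 1'
python3 -m jog '0 0 -.0873 0 .24 0 1;0 0 -.0873 0 .24 0 1;0 0 -.0873 0 .24 0 1;0 0 -.0873 0 .24 0 1;0 0 0 0 0 0 1;0 0 0 0 0 0 1'
cat > piv.py <<'E'
from h import *
s=ctrl.state();R=np.array(s["ee_rot"]);p=s["tool_pos"]
tip=np.degrees(np.arctan2(R[:,0]@U,-R[:,0]@Z))+45
print("tip deg",tip,"pivot vs C (U,Y,Z mm)",[round(float((p+.0269*R[:,0]-C)@a*1000),2) for a in(U,Y,Z)],s["force"],s["moment"],s["grip_width"])
E
python3 piv.py
```

```text
time_s: 13.02
tool_pos: [0.4773, 0.0121, 0.0192]
ee_rot: [[-0.382, -0.38, 0.843], [0.597, 0.594, 0.538], [-0.705, 0.709, 0.0]]
force: [-0.2, -0.0, 1.5]
grip_width: 0.0006
time_s: 13.78
tool_pos: [0.4737, 0.0184, 0.0256]
ee_rot: [[-0.229, -0.487, 0.843], [0.359, 0.762, 0.538], [-0.905, 0.426, 0.001]]
force: [2.5, -2.6, 8.1]
grip_width: 0.0003
tip deg 19.798087891066668 pivot vs C (U,Y,Z mm) [0.84, -0.28, 1.22] [ 2.4743 -2.5876  8.1189] [-0.0625 -0.3008 -0.0917] 0.00025283593191767744
```

```bash
python3 - <<'E'
from h import *
a,d=ctrl.grab_frame("side");b,d2=ctrl.grab_frame("wrist")
s0=cv2.imread("pics/s4.png")
s=cv2.resize(a[200:360,260:500,::-1],None,fx=1.6,fy=1.6)
im=np.vstack([np.hstack([cv2.resize(s0,(384,256)),s]),cv2.resize(b[140:,:,::-1],(768,408*1))[:340]])
cv2.imwrite("pics/c5.png",im)
E
```

```text
(no output)
```

View pics/c5.png

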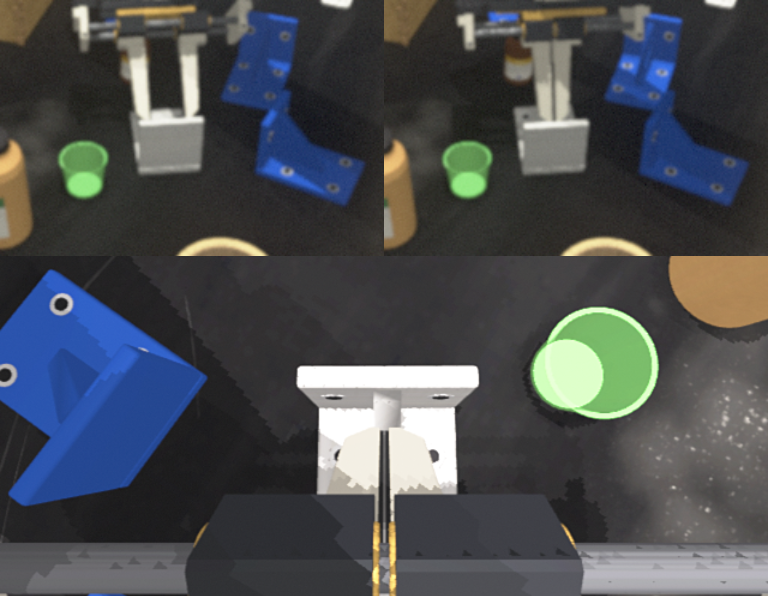

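```bash
python3 - <<'E'
from h import *
s=ctrl.state();R=np.array(s["ee_rot"]);p=s["tool_pos"]
m=ctrl.camera_model("wrist")
b,d=ctrl.grab_frame("wrist")
P=cloud("wrist",d,np.ones(d.shape,bool))
L=(P-p)@R  # tool coords
f=L[(abs(L[:,2])<.03)&(abs(L[:,1])<.02)&(L[:,0]>-.08)&(L[:,0]<.06)]
h=np.histogram(f[:,0]*1000,np.arange(-80,65,5));print(*zip(h[1].astype(int),h[0]))
for lo in range(-40,30,8):
    q=f[(f[:,0]*1000>lo)&(f[:,0]*1000<lo+8)]
    if len(q):print(lo,"y",q[:,1].min()*1e3,q[:,1].max()*1e3,"z",q[:,2].min()*1e3,q[:,2].max()*1e3)
B=P-C;B=np.c_[B@U,B@Y,B[:,2]]*1000
t=B[(abs(B[:,1])<45)&(B[:,2]>60)&(B[:,2]<80)&(abs(B[:,0])<25)];print("top",len(t),t.min(0),t.max(0),np.median(t,0))
t=B[(abs(B[:,1])<45)&(B[:,2]>20)&(B[:,2]<58)&(B[:,0]>4)&(B[:,0]<14)];print("short inner",len(t),np.median(t,0))
def px(b):
    X=C+b[0]*U+b[1]*Y+b[2]*Z;c=np.array(m["R"])@X+np.array(m["t"]);return (c[0]/c[2]*m["fx"]+m["cx"]).round(),(c[1]/c[2]*m["fy"]+m["cy"]).round()
for b_ in((.062,0,.012),(.012,0,.062),(.095,0,.008),(.095,-.032,.008)):print(b_,px(b_))
c=np.array(m["R"])@p+np.array(m["t"]);print("tcp px",c[:2]/c[2]*m["fx"]+[m["cx"],m["cy"]])
E
```

```text
(np.int64(-80), np.int64(180)) (np.int64(-75), np.int64(707)) (np.int64(-70), np.int64(639)) (np.int64(-65), np.int64(568)) (np.int64(-60), np.int64(500)) (np.int64(-55), np.int64(449)) (np.int64(-50), np.int64(399)) (np.int64(-45), np.int64(364)) (np.int64(-40), np.int64(304)) (np.int64(-35), np.int64(534)) (np.int64(-30), np.int64(194)) (np.int64(-25), np.int64(190)) (np.int64(-20), np.int64(204)) (np.int64(-15), np.int64(122)) (np.int64(-10), np.int64(140)) (np.int64(-5), np.int64(157)) (np.int64(0), np.int64(124)) (np.int64(5), np.int64(630)) (np.int64(10), np.int64(1499)) (np.int64(15), np.int64(456)) (np.int64(20), np.int64(0)) (np.int64(25), np.int64(0)) (np.int64(30), np.int64(698)) (np.int64(35), np.int64(363)) (np.int64(40), np.int64(0)) (np.int64(45), np.int64(0)) (np.int64(50), np.int64(0)) (np.int64(55), np.int64(0))
-40 y 7.286708913212076 19.975150786112913 z -16.177894693512403 12.616813003858187
-32 y -9.248628539305438 19.98983688384286 z -10.00175150895643 5.501327469804011
-24 y -19.679937887063353 19.999785136237755 z -29.55177660128515 29.839537165728476
-16 y 1
[... 178 characters left out ...]
176 7.774594897315001 z -29.995336121926673 29.9350015509036
8 y -18.753345497576966 3.4371322138766014 z -29.976302743173896 29.997762148585018
16 y -5.82427641481488 -1.4769567108356325 z -29.94218522525119 29.59031106837337
24 y 14.93429425524415 14.93429425524415 z 3.1478463824471166 3.1478463824471166
top 4605 [ -5.0246 -33.0742  60.0065] [24.9685 30.838  74.9158] [ 2.1323 -1.0661 69.081 ]
short inner 1046 [ 5.048  -7.0957 40.099 ]
(0.062, 0, 0.012) (np.float64(323.0), np.float64(368.0))
(0.012, 0, 0.062) (np.float64(324.0), np.float64(271.0))
(0.095, 0, 0.008) (np.float64(323.0), np.float64(430.0))
(0.095, -0.032, 0.008) (np.float64(264.0), np.float64(430.0))
tcp px [323.0294 275.9721]
```

The jaws shut to zero width, so the web wasn't caught. The bracket hasn't tipped. I'll undo the arc, back out and measure where the fingertips really are.

```bash
python3 -m jog '0 0 .0873 0 -.24 0 1;0 0 .0873 0 -.24 0 1;0 0 .0873 0 -.24 0 1;0 0 .0873 0 -.24 0 1;0 0 0 -1 0 0 1;0 0 0 -3 0 0 1;0 0 0 -4 0 0 1;0 0 0 0 0 0 1;0 0 0 0 0 0 1'
python3 - <<'E'
from h import *
s=ctrl.state();R=np.array(s["ee_rot"]);p=s["tool_pos"]
for c in("side","wrist","top"):
    b,d=ctrl.grab_frame(c)
    P=cloud(c,d,np.ones(d.shape,bool))
    L=((P-p)@R)*1000
    f=L[(abs(L[:,2])<45)&(abs(L[:,1])<22)&(L[:,0]>-90)&(L[:,0]<30)]
    for lo in range(-90,30,10):
        q=f[(f[:,0]>lo)&(f[:,0]<lo+10)]
        if len(q)>3:print(c,lo,len(q),"y",q[:,1].min().round(1),q[:,1].max().round(1),"z",q[:,2].min().round(1),q[:,2].max().round(1))
    if c!="top":
        B=P-C;B=np.c_[B@U,B@Y,B[:,2]]*1000
        t=B[(abs(B[:,1])<45)&(B[:,2]>60)&(B[:,2]<75)&(abs(B[:,0])<20)];print("top",len(t),t.min(0),t.max(0))
    cv2.imwrite(f"pics/{c}6.png",b[:,:,::-1])
print(s["force"])
a=cv2.imread("pics/side6.png")[150:350,260:500];w=cv2.imread("pics/wrist6.png")
cv2.imwrite("pics/c6.png",np.vstack([cv2.resize(a,(480,400)),cv2.resize(w[200:],(480,200))]))
E
```

```text
time_s: 15.05
tool_pos: [0.5078, -0.0359, 0.0761]
ee_rot: [[-0.382, -0.38, 0.843], [0.597, 0.595, 0.538], [-0.705, 0.709, -0.0]]
force: [0.5, -0.1, -0.2]
grip_width: 0.0009
side -90 120 y -7.4 12.4 z -16.3 18.8
side -80 119 y -7.1 13.8 z -15.5 18.2
side -70 118 y -5.1 14.4 z -14.7 17.5
side -60 107 y -0.0 13.0 z -13.9 16.9
side -50 109 y -5.8 13.0 z -13.3 16.5
side -40 101 y -9.0 14.4 z -12.5 16.0
side -30 33 y -8.2 10.5 z -5.2 8.8
top 271 [ -4.6386 -29.9692  60.0199] [ 6.9729 33.884  69.9721]
wrist -90 264 y 3.7 11.1 z -4.2 0.6
wrist -80 809 y 7.7 10.9 z -18.3 14.8
wrist -70 1212 y 7.7 10.9 z -18.2 14.6
wrist -60 974 y 7.7 10.9 z -17.8 14.2
wrist -50 771 y 7.9 11.0 z -16.9 13.3
wrist -40 519 y 7.8 10.8 z -16.5 12.7
wrist -30 59 y 8.2 10.5 z -8.3 4.6
top 2042 [ -1.0412 -32.9309  60.0015] [15.9256 31.0175 71.7947]
top -90 115 y -2.6 12.9 z -17.4 17.8
top -80 111 y -1.1 12.1 z -16.7 17.8
top -70 87 y 5.5 11.9 z -15.8 16.2
top -60 104 y -7.0 12.4 z -15.5 17.0
top -50 85 y -1.0 11.9 z -14.9 14.9
top -40 69 y 6.5 12.7 z -12.9 15.5
top -30 16 y 6.8 10.3 z -7.6 8.2
[ 0.5197 -0.1024 -0.158 ]
```

View pics/c6.png

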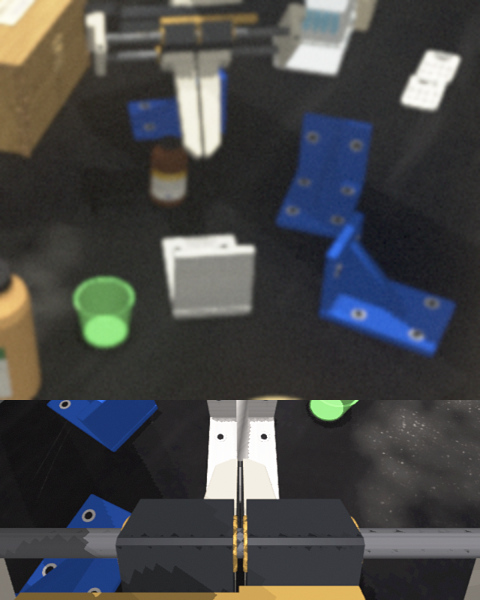

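All three cameras agree: the fingertips end about 27 mm behind the reported TCP. I'll treat that as a tool-length offset and re-measure the bracket.

```bash
python3 -m jog '0 0 0 -2 0 0 .62;0 0 0 0 0 0 .62;0 0 0 0 0 0 .62;0 0 0 0 0 0 .62;0 0 0 0 0 0 .62'
python3 - <<'E'
from h import *
print(ctrl.grasp_offset)
s=ctrl.state();R=np.array(s["ee_rot"]);p=s["tool_pos"]
for c in("wrist","side","top"):
    b,d=ctrl.grab_frame(c)
    P=cloud(c,d,np.ones(d.shape,bool)); B=P-C;B=np.c_[B@U,B@Y,B[:,2]]*1000
    n=lambda m:(len(B[m]),np.percentile(B[m],1,axis=0).round(1),np.percentile(B[m],99,axis=0).round(1))
    print(c,"top",*n((abs(B[:,1])<45)&(B[:,2]>64)&(B[:,2]<75)&(abs(B[:,0])<15)))
    print(c,"leg",*n((abs(B[:,1])<45)&(B[:,2]>5)&(B[:,2]<12)&(B[:,0]>75)&(B[:,0]<115)))
    print(c,"web",*n((abs(B[:,1])<12)&(B[:,2]>25)&(B[:,0]>20)&(B[:,0]+B[:,2]<80)))
    L=((P-p)@R)*1000
    f=L[(abs(L[:,2])<45)&(abs(L[:,1])<14)&(L[:,0]>-45)&(L[:,0]<-5)]
    if len(f):print(c,"finger",len(f),np.percentile(f,[1,50,99],axis=0))
X=-U-Z;X/=np.linalg.norm(X)
go(C+.02*U+.02*Z+.0275*X,X,Y,"grasp")
E
```

```text
time_s: 15.82
tool_pos: [0.5156, -0.0479, 0.0903]
ee_rot: [[-0.382, -0.38, 0.843], [0.597, 0.594, 0.538], [-0.705, 0.709, -0.0]]
force: [-1.5, 0.4, -0.2]
grip_width: 0.0349
0.0188
wrist top 1303 [  0.2 -31.9  64.1] [ 9.2 30.1 70.8]
wrist leg 2167 [ 75.2 -29.2   6.1] [94.6 24.2 11.3]
wrist web 851 [20.3 -5.7 25.4] [50.   4.1 55.2]
wrist finger 1205 [[-44.9268  -6.1657 -32.8768]
 [-38.4018   9.7991 -19.1611]
 [-28.7274  10.5709  29.1707]]
side top 192 [ -3.  -28.4  64.2] [ 6.3 33.6 70.6]
side leg 210 [ 75.8 -28.9   6.1] [93.5 33.3 10.4]Traceback (most recent call last):
  File "<stdin>", line 10, in <module>
  File "<stdin>", line 7, in <lambda>
    return _quantile_unchecked(
        a, q, axis, out, overwrite_input, method, keepdims, weights)
    return _ureduce(a,
                    func=_quantile_ureduce_func,
    ...<5 lines>...
                    overwrite_input=overwrite_input,
                    method=method)
    r = func(a, **kwargs)
    result = _quantile(arr,
                       quantiles=q,
    ...<2 lines>...
                       out=out,
                       weights=wgt)
    slices_having_nans = np.isnan(arr[-1, ...])
                                  ~~~^^^^^^^^^
IndexError: index -1 is out of bounds for axis 0 with size 0
```

```bash
python3 -m jog '0 0 0 2 0 0 .62;0 0 0 3 0 0 .62;0 0 0 3 0 0 .62;0 0 0 2 0 0 .62;0 0 0 1.5 0 0 .62;0 0 0 .9 0 0 .62;0 0 0 0 0 0 .62;0 0 0 0 0 0 .62'
sed -i 's/p+.0269\*R/p+.0008*R/' piv.py; python3 piv.py
```

```text
time_s: 16.92
tool_pos: [0.4688, 0.0257, 0.0034]
ee_rot: [[-0.381, -0.38, 0.843], [0.597, 0.595, 0.538], [-0.706, 0.708, 0.001]]
force: [0.1, 0.1, 0.4]
grip_width: 0.0356
tip deg -0.09886847095369689 pivot vs C (U,Y,Z mm) [2.96, -0.43, 2.82] [0.1409 0.0737 0.3711] [-0.2521 -0.2869 -0.054 ] 0.03557773068884956
```

```bash
python3 -m jog '0 0 0 0 0 0 1;0 0 0 0 0 0 1;0 0 0 0 0 0 1;0 0 0 0 0 0 1;0 0 0 0 0 0 1';python3 piv.py
```

```text
time_s: 17.55
tool_pos: [0.4685, 0.026, 0.0031]
ee_rot: [[-0.381, -0.38, 0.843], [0.597, 0.594, 0.538], [-0.705, 0.709, 0.0]]
force: [2.5, -1.0, 1.5]
grip_width: 0.0097
tip deg -0.12003566343518202 pivot vs C (U,Y,Z mm) [2.54, -0.56, 2.49] [ 2.5462 -1.0031  1.4928] [-0.2998 -0.4071 -0.1332] 0.009679855280013631
```

```bash
python3 -m jog '0 0 -.0873 0 .038 0 1;0 0 -.0873 0 .038 0 1;0 0 -.0873 0 .038 0 1;0 0 -.0873 0 .038 0 1;0 0 -.0873 0 .038 0 1;0 0 -.0873 0 .038 0 1;0 0 0 0 0 0 1;0 0 0 0 0 0 1'
sed -i 's/p+.0008\*R/p+.0044*R/' piv.py; python3 piv.py
python3 - <<'E'
from h import *
im,d=ctrl.grab_frame("side");cv2.imwrite("pics/s7.png",cv2.resize(im[200:360,260:500,::-1],None,fx=2,fy=2))
E
```

```text
time_s: 18.55
tool_pos: [0.4672, 0.028, 0.0043]
ee_rot: [[-0.142, -0.52, 0.843], [0.222, 0.813, 0.539], [-0.965, 0.264, 0.0]]
force: [-1.7, 3.1, 3.7]
grip_width: 0.0099
tip deg 29.726871420170816 pivot vs C (U,Y,Z mm) [-0.47, -0.6, 0.07] [-1.7419  3.1307  3.7001] [0.9215 0.4607 0.0144] 0.009901828885163375
```

View pics/s7.png

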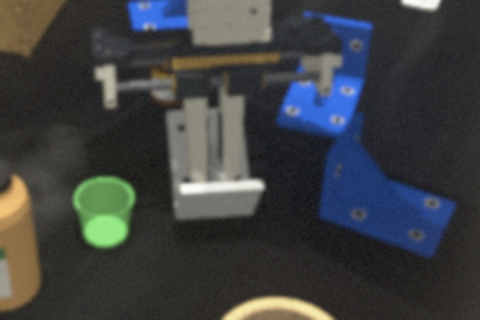

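The bracket is tipping with the tool: the short leg's top edge has swung down towards (220,190).

```bash
python3 -m jog '0 0 -.0873 0 .038 0 1;0 0 -.0873 0 .038 0 1;0 0 -.0873 0 .038 0 1;0 0 -.0873 0 .038 0 1;0 0 -.0873 0 .038 0 1;0 0 -.0873 0 .038 0 1;0 0 0 0 0 0 1'
python3 piv.py
```

```text
time_s: 19.48
tool_pos: [0.4664, 0.0296, 0.005]
ee_rot: [[0.139, -0.521, 0.842], [-0.218, 0.814, 0.539], [-0.966, -0.259, -0.0]]
force: [-3.3, -2.8, 10.0]
grip_width: 0.0097
tip deg 59.9799881931158 pivot vs C (U,Y,Z mm) [0.12, -0.37, 0.74] [-3.2942 -2.8061 10.0276] [-0.9102  0.1994 -0.1957] 0.009689353699593752
```

```bash
python3 -m jog '0 0 -.0873 0 .038 0 1;0 0 -.0873 0 .038 0 1;0 0 -.06 0 .026 0 1;0 0 -.06 0 .026 0 1;0 0 -.06 0 .026 0 1;0 0 -.06 0 .026 0 1;0 0 -.05 0 .022 0 1;0 0 0 0 0 0 1;0 0 0 0 0 0 1'
python3 piv.py
python3 - <<'E'
from h import *
im,d=ctrl.grab_frame("side");cv2.imwrite("pics/s8.png",cv2.resize(im[200:360,260:500,::-1],None,fx=2,fy=2))
print(ctrl.state()["qpos"])
E
```

```text
time_s: 20.6
tool_pos: [0.4659, 0.0309, 0.0045]
ee_rot: [[0.356, -0.402, 0.843], [-0.559, 0.631, 0.537], [-0.748, -0.663, -0.0]]
force: [-7.9, 5.5, 16.2]
grip_width: 0.0102
tip deg 86.53314804557294 pivot vs C (U,Y,Z mm) [0.48, -0.1, 1.19] [-7.8922  5.5329 16.1772] [-0.7894  0.084  -0.4766] 0.010159292341774288
[ 0.4909 -0.2711  2.2657 -0.7851  1.2091  0.2381]
```

View pics/s8.png

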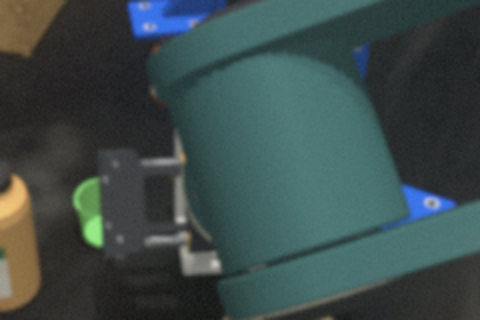

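```bash
python3 -m jog '0 0 -.03 -.08 -.04 0 1;0 0 0 0 0 0 1;0 0 0 0 0 0 1'
python3 piv.py
python3 - <<'E'
from h import *
for c in("top","wrist"):
    im,d=ctrl.grab_frame(c);P=cloud(c,d,np.ones(d.shape,bool));B=P-C;B=np.c_[B@U,B@Y,B[:,2]]*1000
    m=(abs(B[:,1])<36)&(abs(B[:,0])<25)&(B[:,2]>84)&(B[:,2]<105)
    print(c,m.sum(),np.percentile(B[m],[1,50,99],axis=0).tolist() if m.sum() else "")
    m=(abs(B[:,1])<36)&(B[:,0]>-78)&(B[:,0]<-10)&(B[:,2]>2)&(B[:,2]<20)
    print(c,m.sum(),np.percentile(B[m],[1,50,99],axis=0).tolist() if m.sum() else "")
    if m.sum()>50: print(np.polyfit(B[m][:,0],B[m][:,2],1))
    # outer face slope
    m=(abs(B[:,1])<30)&(abs(B[:,0])<12)&(B[:,2]>15)&(B[:,2]<90)
    if m.sum()>50: print("face",m.sum(),np.polyfit(B[m][:,2],B[m][:,0],1))
E
```

```text
time_s: 21.02
tool_pos: [0.4654, 0.031, 0.0045]
ee_rot: [[0.369, -0.392, 0.843], [-0.578, 0.614, 0.538], [-0.728, -0.685, -0.001]]
force: [4.1, -1.8, 4.6]
grip_width: 0.01
tip deg 88.25302226529521 pivot vs C (U,Y,Z mm) [0.27, -0.45, 1.27] [ 4.0972 -1.7879  4.63  ] [-0.528  -0.8083  0.2699] 0.010022157470390982
top 184 [[-5.702585288394407, -31.38479439323545, 91.26395392276892], [-1.8040263039497835, -0.3720748752985851, 94.40350619263143], [2.014734729530032, 30.735996716227945, 97.62632018148706]]
top 481 [[-68.17074906894564, -33.04202503389581, 2.368891081725068], [-33.02276157169425, -18.32095050331235, 8.918414305845623], [-10.492661022371568, 32.71927388146063, 18.3675194559283]]
[-0.0437  7.3045]
wrist 1091 [[-6.593444268938108, -11.604230638453235, 84.07265313284589], [-4.915141217796087, -2.112701229850468, 88.48487014652052], [-3.1463655010785554, 6.961383367698172, 92.43669194236784]]
wrist 10822 [[-74.33723457589085, -33.414486098713745, 2.062086242335433], [-58.3141600429207, -2.202577354594795, 10.715204658402744], [-11.704242028372803, 28.814014830751116, 18.99897817968174]]
[ 0.0293 11.7552]
face 2694 [ 0.0338 -7.9182]
```

```bash
python3 -m jog '0 0 -.025 0 .01 0 1;0 0 0 0 0 0 1;0 0 0 0 0 0 .85;0 0 0 0 0 0 .75;0 0 0 0 0 0 .65;0 0 0 0 0 0 .62;0 0 0 0 0 0 .62;0 0 0 -.5 0 0 .62;0 0 0 -1.5 0 0 .62;0 0 0 -3 0 0 .62;0 0 0 -4 0 0 .62;0 0 0 -4 0 0 .62'
python3 -m jog '0 0 0 -3 0 0 .62;0 0 0 0 0 0 .62'
python3 - <<'E'
from h import *
for c in("top","wrist","side"):
    im,d=ctrl.grab_frame(c);cv2.imwrite(f"pics/{c}9.png",im[:,:,::-1]);P=cloud(c,d,np.ones(d.shape,bool));B=P-C;B=np.c_[B@U,B@Y,B[:,2]]*1000
    for n,m in(("tip",(abs(B[:,1])<40)&(abs(B[:,0])<25)&(B[:,2]>90)&(B[:,2]<105)),("foot",(abs(B[:,1])<40)&(B[:,0]>-78)&(B[:,0]<-12)&(B[:,2]>5)&(B[:,2]<12)),("face",(abs(B[:,1])<30)&(abs(B[:,0])<14)&(B[:,2]>15)&(B[:,2]<88))):
        print(c,n,m.sum(),np.percentile(B[m],[1,50,99],axis=0).round(1).tolist() if m.sum() else "")
        if m.sum()>30 and n=="tip":
            (a,b),(w,h),ang=cv2.minAreaRect(B[m][:,:2].astype(np.float32));print(a,b,w,h,ang)
    Q=P[(np.hypot(P[:,0]-.572,P[:,1]+.098)<.03)&(P[:,2]>.055)&(P[:,2]<.075)]
    if len(Q):print(c,"brown",len(Q),(Q.max(0)+Q.min(0))/2,Q.max(0)-Q.min(0))
X=-Z
s=ctrl.state();print(s["qpos"])
go([.572,-.098,.2],X,Y)
w=cv2.imread("pics/top9.png");a=cv2.imread("pics/side9.png")
cv2.imwrite("pics/c9.png",np.hstack([cv2.resize(w[180:400,160:450],(390,296)),cv2.resize(a[190:360,240:464],(390,296))]))
E
```

```text
time_s: 22.62
tool_pos: [0.4148, 0.1094, 0.0984]
ee_rot: [[0.379, -0.383, 0.843], [-0.592, 0.6, 0.538], [-0.712, -0.702, 0.001]]
force: [0.1, 0.4, -0.4]
grip_width: 0.0355
time_s: 22.88
tool_pos: [0.4044, 0.1278, 0.1199]
ee_rot: [[0.381, -0.383, 0.841], [-0.59, 0.6, 0.54], [-0.712, -0.702, 0.003]]
force: [0.2, -0.2, -0.8]
grip_width: 0.0353
top tip 184 [[-9.1, -30.8, 91.1], [-5.2, 0.5, 94.7], [-1.3, 31.0, 97.6]]
-5.178954601287842 -0.032703399658203125 7.998678684234619 63.218021392822266 0.4102086126804352
top foot 835 [[-68.4, -31.3, 5.2], [-42.8, -5.3, 7.9], [-14.0, 31.3, 11.5]]
top face 65 [[-13.8, -28.6, 15.7], [-1.3, -0.4, 55.4], [-1.2, 29.0, 85.8]]
top brown 190 [ 0.5733 -0.0992  0.0616] [0.0292 0.0304 0.0132]
wrist tip 763 [[-8.9, -33.0, 90.1], [-7.1, -2.3, 94.0], [-0.5, 27.1, 96.1]]
-4.697614669799805 -2.7174415588378906 9.693690299987793 61.289268493652344 0.00170360307674855
wrist foot 3001 [[-68.3, -34.5, 5.4], [-47.6, -4.0, 8.6], [-12.9, 27.8, 10.0]]
wrist face 4940 [[-11.4, -29.4, 15.9], [-7.6, 2.5, 58.1], [-6.0, 28.1, 87.4]]
wrist brown 268 [ 0.5696 -0.1005  0.061 ] [0.0265 0.025  0.0119]
side tip 79 [[-10.9, 5.3, 90.6], [-6.9, 20.0, 94.5], [-0.7, 31.7, 97.0]]
-5.564645290374756 18.303342819213867 26.806137084960938 10.692048072814941 89.47738647460938
side foot 113 [[-70.3, -20.4, 5.1], [-64.5, 25.8, 7.5], [-13.4, 32.1, 9.8]]
side face 82 [[-11.1, 23.0, 16.6], [-8.8, 27.6, 37.2], [-6.7, 30.0, 86.5]]
side brown 71 [ 0.5786 -0.0949  0.0617] [0.0203 0.0277 0.0134]
[ 0.794  -0.3608  2.1533 -0.7544  1.568   0.3142]
 rotvec [ 0.0017 -0.0001  0.7792] shift cm: before turn [ 13.7189 -25.6407   2.08  ] after turn [ -8.2568 -27.8659   2.1276]
```

View pics/c9.png

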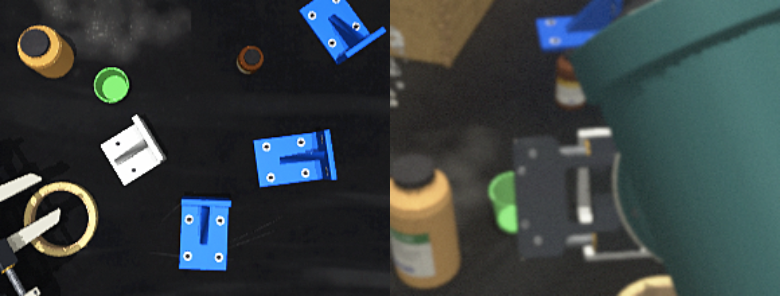

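The bracket now rests on its short leg with the long leg upright, and the top view shows the plain face towards the brown bottle. Next is the brown bottle.

```bash
python3 -m jog '0 0 0 -2.85 -2.8 0 .4;0 0 0 -2.85 -2.8 0 .4;0 0 .156 0 0 0 .4;0 0 .156 0 0 0 .4;0 0 .156 0 0 0 .4;0 0 .156 0 0 0 .4;0 0 .156 0 0 0 .4;0 0 0 0 0 0 .4'
python3 - <<'E'
from h import *
go([.5725,-.098,.1],-Z,Y)
E
```

```text
time_s: 24.02
tool_pos: [0.4051, 0.1238, 0.1971]
ee_rot: [[-0.002, -0.533, 0.846], [0.001, 0.846, 0.533], [-1.0, 0.002, -0.001]]
force: [0.1, 0.3, -0.3]
grip_width: 0.0556
 rotvec [-0.0045 -0.0012 -0.002 ] shift cm: before turn [  9.6516 -27.7104   2.3392] after turn [  9.7098 -27.6876   2.2018]
```

```bash
python3 -m jog '-.0045 -.001 -.002 0 -3 .2 .4;0 0 0 0 -5 .4 .4;0 0 0 0 -5 .4 .4;0 0 0 0 -5 .4 .4;0 0 0 0 -5 .4 .4;0 0 0 0 -3.2 .3 .4;0 0 0 0 -1.5 .1 .4;0 0 0 4 0 0 .4;0 0 0 4 0 0 .4;0 0 0 1.7 0 0 .4;0 0 0 0 0 0 .4'
python3 - <<'E'
from h import *
go([.5725,-.098,-.001],-Z,Y)
im,d=ctrl.grab_frame("wrist");P=cloud("wrist",d,np.ones(d.shape,bool))
for lo,hi in((.03,.05),(.05,.06),(.06,.072)):
    Q=P[(np.hypot(P[:,0]-.5725,P[:,1]+.098)<.028)&(P[:,2]>lo)&(P[:,2]<hi)]
    if len(Q):print(len(Q),(Q.max(0)+Q.min(0))/2,Q.max(0)-Q.min(0))
E
```

```text
time_s: 25.4
tool_pos: [0.5726, -0.0941, 0.1009]
ee_rot: [[0.0, -0.543, 0.84], [-0.001, 0.84, 0.543], [-1.0, -0.001, -0.0]]
force: [-0.8, 0.0, 0.5]
grip_width: 0.0556
 rotvec [ 0.0065 -0.0002  0.0007] shift cm: before turn [10.1863 -0.3148 -0.2156] after turn [10.186  -0.3227 -0.2153]
371 [ 0.5709 -0.0943  0.04  ] [0.0296 0.0202 0.0199]
934 [ 0.5729 -0.1012  0.055 ] [0.0339 0.0329 0.0099]
1156 [ 0.5729 -0.101   0.0654] [0.026  0.0248 0.0109]
```

```bash
python3 -m jog '.006 0 0 0 -.37 -.22 .4;0 0 0 2.5 0 0 .4;0 0 0 3 0 0 .4;0 0 0 2.5 0 0 .4;0 0 0 1.5 0 0 .4;0 0 0 .6 0 0 .4;0 0 0 0 0 0 .4;0 0 0 0 0 0 1;0 0 0 0 0 0 1;0 0 0 0 0 0 1;0 0 0 0 0 0 1'
python3 -m jog '0 0 0 -1 0 0 1;0 0 0 -3 0 0 1;0 0 0 -4 0 0 1;0 0 0 -4 0 0 1;0 0 0 -1 0 0 1;0 0 0 0 0 0 1'
python3 - <<'E'
from h import *
t=C+.041*U-.0005*Y
print(t);go(t+.13*Z,-Z,Y);go(t+.0*Z,-Z,Y)
E
```

```text
time_s: 26.82
tool_pos: [0.5736, -0.0991, 0.0007]
ee_rot: [[0.002, -0.537, 0.844], [-0.001, 0.844, 0.537], [-1.0, -0.002, 0.001]]
force: [-1.1, 0.8, 3.6]
grip_width: 0.0327
time_s: 27.58
tool_pos: [0.5732, -0.099, 0.1304]
ee_rot: [[0.002, -0.537, 0.844], [-0.001, 0.844, 0.537], [-1.0, -0.002, 0.001]]
force: [0.8, -0.6, 0.4]
grip_width: 0.0328
[ 0.4889 -0.0059  0.    ]
 rotvec [-0.0002  0.0014  0.0015] shift cm: before turn [ 0.0135 12.3801 -2.1105] after turn [ 0.0355 12.3744 -2.1067]
 rotvec [-0.0002  0.0014  0.0015] shift cm: before turn [13.0134 12.4001 -2.1287] after turn [13.0355 12.3744 -2.1067]
```

```bash
python3 -m jog '0 0 0 0 2 -.3 1;0 0 0 0 3.2 -.6 1;0 0 0 0 3.2 -.6 1;0 0 0 0 2.5 -.4 1;0 0 0 0 1.5 -.22 1;0 0 0 0 0 0 1;0 0 0 4 0 0 1;0 0 0 4 0 0 1;0 0 0 2.5 0 0 1;0 0 0 1 0 0 1;0 0 0 0 0 0 1'
python3 - <<'E'
from h import *
t=C+.041*U-.0005*Y
go(t+.001*Z,-Z,Y)
im,d=ctrl.grab_frame("wrist");P=cloud("wrist",d,np.ones(d.shape,bool));B=P-C;B=np.c_[B@U,B@Y,B[:,2]]*1000
m=(abs(B[:,1])<40)&(abs(B[:,0])<20)&(B[:,2]>88)&(B[:,2]<105)
if m.sum():print(m.sum(),np.percentile(B[m],[1,50,99],axis=0).round(1))
print(ctrl.state()["force"])
E
```

```text
time_s: 28.95
tool_pos: [0.4889, -0.0061, 0.0149]
ee_rot: [[0.001, -0.537, 0.844], [-0.0, 0.844, 0.537], [-1.0, -0.001, 0.0]]
force: [-0.4, -0.4, 0.4]
grip_width: 0.0328
 rotvec [-0.0005  0.0004  0.0008] shift cm: before turn [1.3942 0.0185 0.0075] after turn [1.3942 0.0173 0.008 ]
6745 [[ -8.3 -32.9  88.4]
 [ -5.5  -2.2  97. ]
 [ -0.4  28.8  98.6]]
[-0.6805 -0.2869 -0.074 ]
```

Position is as planned, so I lower the last 14 mm, release and rise clear.

```bash
python3 -m jog '0 0 0 .8 0 0 1;0 0 0 .5 0 0 1;0 0 0 .1 0 0 1;0 0 0 0 0 0 1;0 0 0 0 0 0 .8;0 0 0 0 0 0 .5;0 0 0 0 0 0 .4;0 0 0 0 0 0 .4;0 0 0 -1 0 0 .4;0 0 0 -3 0 0 .4;0 0 0 -5 0 0 .4;0 0 0 -6 0 0 .4'
python3 -m jog '0 0 0 -3 0 0 .4;0 0 0 0 -4 0 .4;0 0 0 0 -6 0 .4;0 0 0 0 -6 0 .4;0 0 0 0 -6 0 .4;0 0 0 0 0 0 .4'
python3 - <<'E'
from h import *
for c in("top","side","wrist"):
    im,d=ctrl.grab_frame(c);cv2.imwrite(f"pics/{c}10.png",im[:,:,::-1]);P=cloud(c,d,np.ones(d.shape,bool));B=P-C;B=np.c_[B@U,B@Y,B[:,2]]*1000
    m=(abs(B[:,1])<40)&(abs(B[:,0])<20)&(B[:,2]>90)&(B[:,2]<105)
    if m.sum():print(c,"tip",m.sum(),np.percentile(B[m],[1,50,99],axis=0).round(1).tolist())
    m=(abs(B[:,1])<25)&(abs(B[:,0]-41)<25)&(B[:,2]>58)&(B[:,2]<80)
    if m.sum():print(c,"brown",m.sum(),((B[m].max(0)+B[m].min(0))/2).round(1),B[m].max(0)-B[m].min(0))
    Q=P[(np.hypot(P[:,0]-.46,P[:,1]-.26)<.03)&(P[:,2]>.045)&(P[:,2]<.065)]
    if len(Q):print(c,"white",Q.mean(0),Q[:,2].max())
    for n,x,y,h in(("cup",.538,.088,.035),("tape",.36,.155,.02),("tall",.573,.178,.1)):
        Q=P[(np.hypot(P[:,0]-x,P[:,1]-y)<.055)&(P[:,2]>h)&(P[:,2]<h+.02)]
        if len(Q):print(c,n,(Q.max(0)+Q.min(0))/2)
a=cv2.imread("pics/top10.png");w=cv2.imread("pics/side10.png")
cv2.imwrite("pics/c10.png",np.hstack([cv2.resize(a[180:400,140:430],(390,296)),cv2.resize(w[190:420,180:484],(390,296))]))
E
```

```text
time_s: 30.5
tool_pos: [0.488, -0.0058, 0.1528]
ee_rot: [[0.001, -0.537, 0.844], [-0.0, 0.844, 0.537], [-1.0, -0.001, 0.0]]
force: [1.0, -0.0, 1.0]
grip_width: 0.0557
time_s: 31.25
tool_pos: [0.6075, -0.1942, 0.1805]
ee_rot: [[-0.0, -0.535, 0.845], [-0.0, 0.845, 0.535], [-1.0, -0.0, -0.0]]
force: [-0.4, 0.5, -1.5]
grip_width: 0.0558
top tip 183 [[-9.1, -30.9, 90.6], [-5.2, -0.3, 94.6], [-1.3, 30.9, 98.2]]
top brown 135 [41.1 -1.7 64. ] [22.4126 24.6388 11.9638]
top white [0.4586 0.2572 0.0517] 0.059635232545415556
top cup [0.5366 0.0875 0.0385]
top tape [0.3596 0.1516 0.0244]
top tall [0.5772 0.1721 0.109 ]
side tip 227 [[-11.0, -30.3, 90.1], [-7.7, 0.4, 94.2], [-1.2, 31.5, 96.8]]
side brown 71 [42.1 -0.3 66. ] [18.7946 20.2549  4.831 ]
side white [0.4573 0.2625 0.0515] 0.05826673570196276
side cup [0.537  0.0879 0.0378]
side tape [0.3596 0.152  0.0238]
side tall [0.578  0.1759 0.1085]
```

View pics/c10.png

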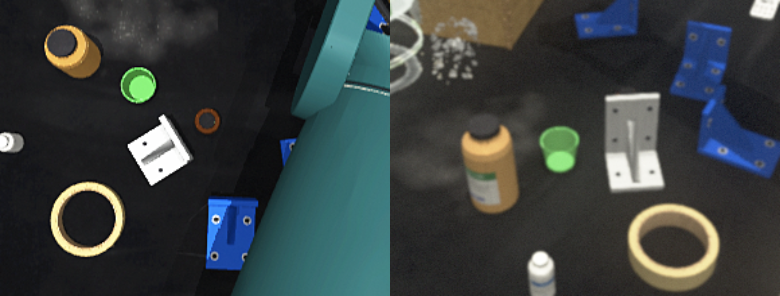

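```bash
python3 -c "
from plant import ctrl
print(ctrl.finish_job())"
```

```text
the job is handed in; nothing more can be done
None
```

The job is done and handed in at about 31 s on the robot's clock. I moved the white bottle aside to about (0.46, 0.26) and tipped the silver bracket over its corner while gripping its web. The brown bottle then went down in front of the plain face.

**Last checks:**
- **Bracket:** it stands upright, with its top at about 95 mm. The corner shifted by only about 1 mm.
- **Brown bottle:** it is upright. Its centre is about 42 mm in front of the face, so the gap is about 25 mm, and it is within 2 mm of the middle.
- **White bottle:** it is upright and roughly 17 cm from the bracket, farther from the brown bottle.
- **Cup, tape roll and tall bottle:** none of them was disturbed.

**What went wrong or disagreed:**
- **Fingertip position:** the real fingertips sit about 27 mm behind the reported tool point. My first grip on the web therefore closed on nothing, and the shut fingers pressed the bracket with about 8 N. It neither tipped nor visibly moved, and I regripped with the offset corrected.
- **Push while tipping:** the wrist force briefly reached about 19 N near the end of the tip. I eased it off before finishing the turn.
- **Side view:** the bracket hides most of the brown bottle there. That check rests mainly on the top view, plus the cap as the side depth camera saw it.

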